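Zero the stock tally

TASK

Zero the two-wheel stock tally for the next count: with a fingertip, gently flick the points of each thumbwheel clockwise (seen from above), click by click, until the point with the raised rib rests at that wheel's pointer. The wheels only turn forwards, so do not click either one past its pointer. Pinch and lift nothing, and leave the tally and the things around it where they stand.

Things in the scene. Friction and masses are not known exactly. Their poses are not given: they have to be found in the camera images.
- tally: Loose grey metal base 170 x 310 mm (x, y), 40 mm high, about 3 kg, with two equal flat six-pointed aluminium thumbwheels on it, turning on upright axles 82.5 mm either side of its origin along y (left: +y). Origin: centre of its underside; x points away from the robot (give or take its yaw), towards the two pointers behind the wheels; z up.
- left_wheel (a joint): Left thumbwheel, rad: 0 = ribbed point at its pointer; grows clockwise from above; one click 1.047, six a turn. A sprung one-way pawl blocks turning back. Pushed (2 to 5 N near a tip) less than some 48 degrees it falls back when let go; pushed 50 to 100 degrees it comes to rest one click on. Rests only at whole clicks (give or take 0.03), settling within 1 s; starts 1 to 3 clicks short of 0.
- right_wheel (a joint): Right thumbwheel, rad: 0 = ribbed point at its pointer; grows clockwise from above; one click 1.047, six a turn. A sprung one-way pawl blocks turning back. Pushed (2 to 5 N near a tip) less than some 48 degrees it falls back when let go; pushed 50 to 100 degrees it comes to rest one click on. Rests only at whole clicks (give or take 0.03), settling within 1 s; starts 1 to 3 clicks short of 0.
- left_wheel_axle (a point): Left wheel's axle, 66 mm above the table, axes as the tally's. Hub radius 30 mm; six straight points 60 degrees apart, 10 mm wide, out to 60 mm from the axle, underside 52 and top 66 mm above the table, 12 mm clear of the base. At rest they stand at 0, 60, 120.. degrees from the tally's +x. Hub cap top 76 mm above the table.
- right_wheel_axle (a point): The same for the right thumbwheel (tally's -y side), which is equal. Each wheel's pointer is a dark upright post 12 mm wide, 70 mm high, straight behind its axle (tally +x), front edge 65 mm from the axle, on a rail 54 mm high along the base's back edge.
- left_wheel_rib (a point): Tip of the left wheel's ribbed point, 58 mm out from the axle, 66 mm above the table; turns with the wheel, x outward along the point. That point carries a raised dark rib 8 mm wide, top 75 mm above the table.
- right_wheel_rib (a point): The same for the right wheel.
- bush: Bystander: steel bush, 22 mm across, 18 mm high, standing loose on the tally's base between the wheels. Origin at the centre of its underside, 40 mm above the table.
- screwdriver: Bystander: screwdriver lying on the table along the tally's near edge, red handle. Origin under its middle, its x along its length.
- carton: Bystander: small carton 50 x 75 x 55 mm, left of the tally. Origin at the centre of its underside.
- castor: Bystander: black castor wheel lying flat, 80 mm across, 32 mm high, right of the tally. Origin at the centre of its underside.
- tape: Bystander: cardboard-brown roll of tape lying flat, 70 mm across, 24 mm high, behind the tally. Origin at the centre of its underside.
- jar: Bystander: jar 52 mm across, 70 mm high, behind the tally. Origin at the centre of its underside.
- wrench: Bystander: steel wrench lying at the right near corner of the tally. Origin under its middle, its x along its length.

How it is judged (in metres and radians):
At the end, for the whole second after the job is handed in: Both thumbwheels rest with their ribbed point at the pointer (within 0.15 rad, seated at the zero click), tally within 20 mm and bystanders within 25 mm of where they began (value of joint left_wheel between -0.15 and 0.15 rad and velocity of joint left_wheel between -0.2 and 0.2 rad/s and value of joint right_wheel between -0.15 and 0.15 rad and velocity of joint right_wheel between -0.2 and 0.2 rad/s and distance of tally from where it was at the start of the episode below 0.02 m and distance of each of bush, screwdriver, carton, castor, tape, jar, wrench from where it was at the start of the episode below 0.025 m); the robot touches nothing.
It fails at once if a wheel clicked on past zero (value of joint any of left_wheel, right_wheel above 0.95 rad).
It fails at once if the tally shoved, lifted or tipped (moved over 20 mm, raised over 8 mm or tilted over 0.1 rad) (distance of tally from where it was at the start of the episode above 0.02 m or height (world z) of tally above 0.008 m or angle between tally's own z axis and vertical above 0.1 rad).
It fails at once if the tally or its wheels pinched or forced (over 20 N from the fingers) (contact force between the fingers and tally above 20 N).
It fails at once if a bystander lifted or disturbed (moved over 25 mm) (distance of any of bush, screwdriver, carton, castor, tape, jar, wrench from where it was at the start of the episode above 0.025 m).
It also fails if it takes over 72 s, if anything falls off the work surface, if the arm or the gripper's body presses on something with over 40 N, if the wrist force passes 120 N, or if a joint passes its speed limit or range.

ROBOT

A 6-joint arm with a two-finger parallel gripper is mounted at the origin on the work surface. World frame = base frame: x ahead of the robot, y to its left, z up, the work surface at z = 0. Lengths are in mm, angles in rad, forces in N, time in s.
With the tool pointing down it reaches from about 350 to 875 mm from the base axis. Payload 4.2 kg.
Tool frame: the origin (TCP) lies on the front face of the gripper's body, between the roots of the fingers; the fingertips stand 73 mm ahead of it and the grasp point (between the pads) lies 54 mm ahead of it; z points along the fingers, y is the line along which they close (so a half turn about z gives the same grasp; the last joint's range is limited). The gripper opens to 85 mm and grips with 20 to 120 N. Pads are 22 mm wide; open, the fingers measure 114 mm over their backs; the gripper's body (76 mm by 85 mm) begins 54 mm behind the grasp point. The pads swing forward as they close: fully open they stand 13 mm farther back than shut.
Start: joints at [-1.073, 0.385, 0.008, 0, -1.194, -0.259], TCP at [147.853, -607.239, 303.912] pointing down, gripper open.
Joint ranges: [-3.14, 3.14], [-1.21, 2.06], [-1.07, 1.41], [-3.16, 2.05], [-2.99, -0.16], [-3.1, 3.1]. Speed limits (rad/s): [2.79, 2.79, 3.14, 3.14, 3.14, 3.14].

INTERFACE

Orientations are given as a unit quaternion [x, y, z, w].
In Python, from station import robot gives the robot as it stands. Calls block until the motion is done:
- robot.move_pose(position, orientation): joint-space move of the TCP to a pose.
- robot.servo_line(position, rate=150, frame=None, guard=None): straight line of the TCP; frame=None keeps the orientation; rate is the mean speed in mm/s. With guard (N) it stops when the force on the tool has changed by that much, and returns True; else False.
- robot.move_joints(angles): joint-space move.
- robot.ungrasp() and robot.grasp(strength=None): open the fingers fully, or close them until they stop; strength is the grip in N (None keeps the last).
- robot.sleep(seconds).
- robot.inverse_kinematics(position, orientation): joint angles nearest the present ones, or None.
- robot.get_image(name): name is "side" or "top" or "wrist"; returns a dict with "color" (400x640x3 uint8, blue, green, red), "depth" (400x640 float32, mm along the optical axis (not along the pixel's ray), 0 where there is no reading), "intrinsics" (3x3 intrinsics, pixels), "position" and "rotation" of the camera in the world; the wrist camera has in their place "tool_from_camera" (4x4, takes a point from camera to tool coordinates, whose origin is the TCP and whose axes are the flange's). Camera axes: x right, y up, looking along -z (the intrinsics and any distortion apply to the point x, -y, -z); pixel columns grow to the right and rows downward; lengths in mm; the calibration is good to about 2 mm. A picture is of the moment at which its call begins: read the wrist's pose just before it.
A pose or a line that the arm cannot do raises robot.IKError and nothing moves.
- robot.sign_off(): hands the job in; it is judged then, once.
Readings, each from a call of its own:
- robot.current_time_s(): time.
- robot.current_joint_positions(): joint angles.
- robot.current_qvel(): joint speeds.
- robot.current_joint_torque(): joint torques, N m.
- robot.current_tool_pos(): TCP position.
- robot.current_ee_rot(): TCP orientation.
- robot.current_force(): force on the tool from outside, world axes, zero at the start.
- robot.current_ft_torque(): the same for the moment, N m.
- robot.current_width(): finger opening in mm.
- robot.current_grip_force(): force on a finger pad.
Only numpy, scipy, OpenCV 4.12 (cv2) and the standard library are available. Lean on these libraries where they do the work, as an engineer would, in place of code of your own. Each camera call takes 0.05 s, during which the arm holds its last target. There are 200 camera calls.

## Working session

There is one attempt and no reset: what is moved stays moved. The work goes in short steps, each a Python script; the robot and the scene stay as the last script left them, time stands still between calls to the robot, and variables do not carry over. Pictures are saved under pics/ and viewed, at most 10 in all, crops included, and the job is handed in when it is done.

```bash
mkdir -p pics; ls
python3 - <<'E'
from station import robot
import cv2,numpy as np
for n in ["top","side"]:
    d=robot.get_image(n); cv2.imwrite(f"pics/{n}0.png",d["color"]); np.savez(f"{n}0.npz",**d)
    print(n,d["position"],d["rotation"],d["intrinsics"],[k for k in d])
print(robot.current_ee_rot(),robot.current_time_s())
E
```

```text
pics
top [ 388.64096721   62.0559982  1221.45857298] [-0.05380729  0.05682554  0.70500116 -0.70487516] [[439.45012259   0.         319.48682122]
 [  0.         439.45012259 203.64021448]
 [  0.           0.           1.        ]] ['color', 'depth', 'intrinsics', 'position', 'rotation']
side [527.81522051 770.95273395 785.19037031] [-0.0123136   0.37591389  0.92612158 -0.02891268] [[454.10417451   0.         317.32402422]
 [  0.         454.10417451 205.10625249]
 [  0.           0.           1.        ]] ['color', 'depth', 'intrinsics', 'position', 'rotation']
[-1.19030307e-01  9.92890141e-01  9.61181351e-04 -1.75395879e-04] 0.1
```

View pics/top0.png

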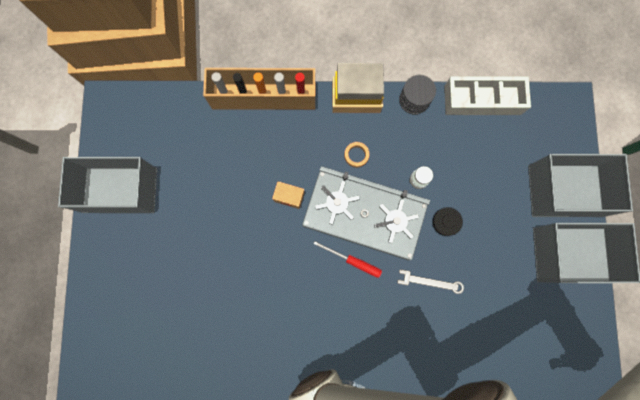

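```bash
cat > h.py <<'E'
import numpy as np,cv2
from scipy.spatial.transform import Rotation as R
from station import robot
def ray(d,uv,z):
    p=np.array(d["position"],float); q=np.array(d["rotation"]); M=R.from_quat(q).as_matrix() if q.size==4 else q
    K=np.array(d["intrinsics"]); x=np.linalg.inv(K)@[uv[0],uv[1],1.]
    v=M@np.array([x[0],-x[1],-x[2]]); return p+v*(z-p[2])/v[2]
def wrist():
    pos=np.array(robot.current_tool_pos()); M=R.from_quat(robot.current_ee_rot()).as_matrix()
    d=robot.get_image("wrist"); T=np.array(d["tool_from_camera"])
    d["position"]=pos+M@T[:3,3]; d["rotation"]=M@T[:3,:3]; return d
E
python3 - <<'E'
from h import *
d=dict(np.load("top0.npz")); print(d["rotation"])
for n,uv,z in [("Laxle",(337,203),76),("Raxle",(397,221),76),("Lptr",(346,177),70),("Rptr",(403,196),70),("Lrib",(324,189),75),("Rrib",(376,227),75)]: print(n,ray(d,uv,z).round(1))
cv2.imwrite("pics/crop.png",cv2.resize(d["color"][130:300,260:480],None,fx=3.5,fy=3.5,interpolation=cv2.INTER_CUBIC))
E
```

```text
[-0.05380729  0.05682554  0.70500116 -0.70487516]
Laxle [571.2  10.9  76. ]
Raxle [ 523.4 -146.3   76. ]
Lptr [642.7 -14.   70. ]
Rptr [ 591.1 -165.3   70. ]
Lrib [609.   45.1  75. ]
Rrib [507.7 -91.   75. ]
```

View pics/crop.png

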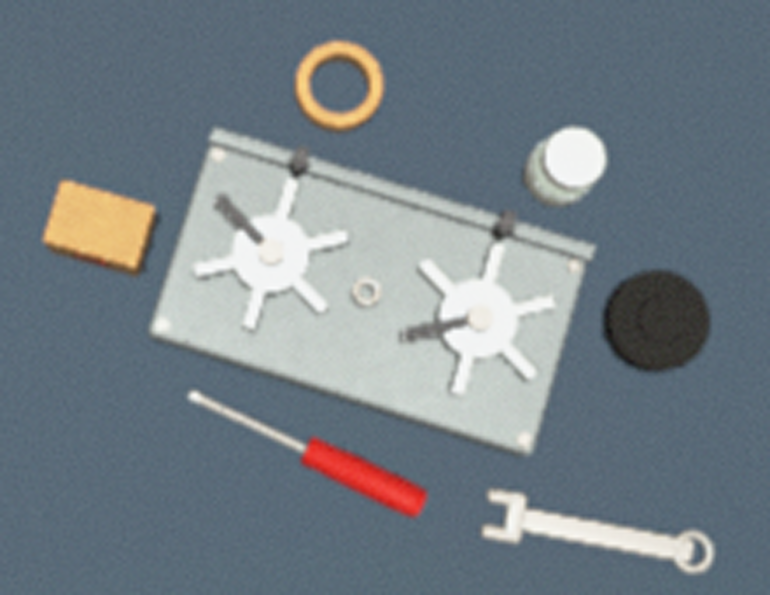

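The crop shows the left rib one click ccw of its pointer: axle about (270,250), rib tip (222,202), pointer (299,160). The right rib is two clicks short: axle (480,319), rib tip (405,336), pointer (505,226). I'll refine this from the wrist camera.

Run:
```python
from h import *
q=R.from_quat(robot.current_ee_rot()); robot.grasp(20)
robot.move_pose([500,-60,400],[0,1,0,0] )
d=wrist(); np.savez("w0.npz",**d); cv2.imwrite("pics/w0.png",d["color"])
print(robot.current_joint_positions(),robot.current_width(),robot.current_time_s(),d["position"])
t=dict(np.load("top0.npz"))
def blobs(d):
    g=cv2.cvtColor(d["color"],cv2.COLOR_BGR2GRAY); print(np.percentile(g,[50,90,99]))
blobs(d)
```

```text
[ 2.02279913e-01  1.19060956e-01 -1.11970141e-01  3.90084184e-05
 -1.34019121e+00 -1.77419964e+00] 0.1294202280940386 3.2583 [422.64416784 -60.13395245 470.72362732]
[126. 191. 255.]
```

View pics/w0.png

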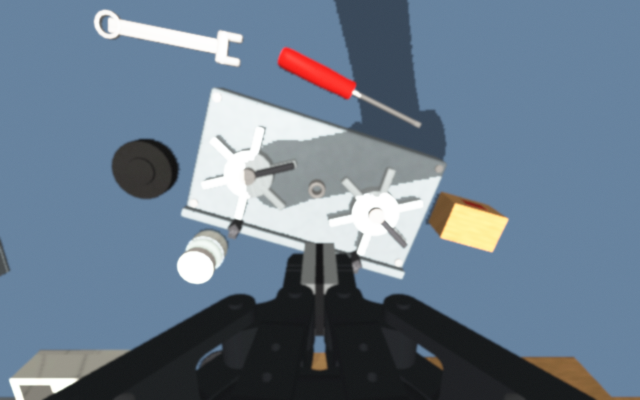

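The wrist view shows the hub caps at (250,176) for the right wheel and (376,215) for the left, with pointers at (235,228) and (355,262). The ribs agree with the top view.

Run:
```python
from h import *
w=dict(np.load("w0.npz")); t=dict(np.load("top0.npz")); s=dict(np.load("side0.npz"))
for n,uv,z in [("L",(376,215),76),("R",(250,176),76),("Lp",(355,262),70),("Rp",(235,228),70)]: print(n,ray(w,uv,z).round(1))
for n,uv in [("L",(337.1,201.4)),("R",(397.1,221.1)),("Lp",(345.4,175.5)),("Rp",(404,194.5))]: print(n,ray(t,uv,76 if len(n)<2 else 70).round(1))
# base corners at z=40 / rail 54
print("near corners",ray(w,(213,88),40).round(1),ray(w,(443,163),40).round(1))
c=w["color"][60:290,150:470]
cv2.imwrite("pics/w0c.png",cv2.resize(c,None,fx=2.5,fy=2.5,interpolation=cv2.INTER_CUBIC))
c=s["color"][100:340,160:480]
cv2.imwrite("pics/s0c.png",cv2.resize(c,None,fx=2.5,fy=2.5,interpolation=cv2.INTER_CUBIC))
```

```text
L [575.2   9.3  76. ]
R [ 525.3 -142.9   76. ]
Lp [643.3 -13.9  70. ]
Rp [ 594.9 -167.5   70. ]
L [575.5  10.6  76. ]
R [ 523.2 -146.6   76. ]
Lp [646.8 -12.4  70. ]
Rp [ 595.2 -168.1   70. ]
near corners [ 425.5 -188.1   40. ] [517.9  98.1  40. ]
```

View pics/w0c.png

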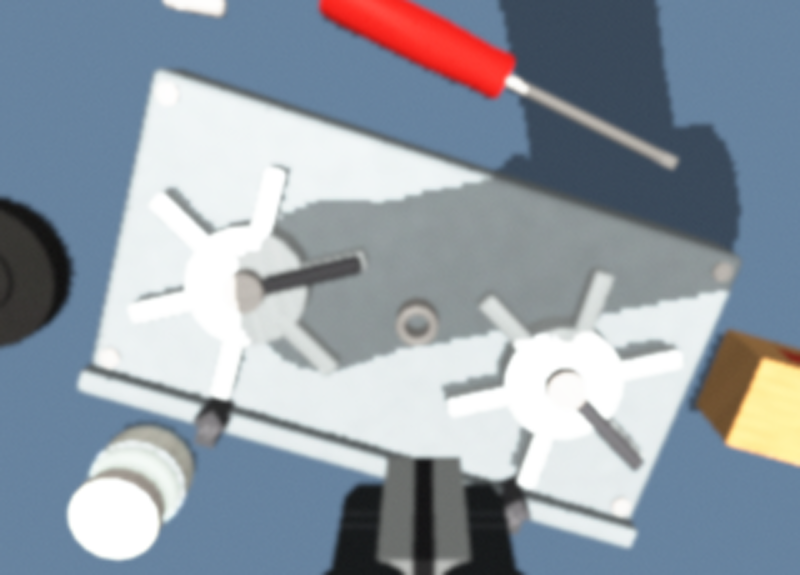

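```bash
cat >> h.py <<'E'
YAW=np.degrees(-0.312); AX={"L":np.array([575,10.8]),"R":np.array([524.4,-146.2])}
def pose(ax,th,off,z,r=58):
    """fingertip pose: th = tally angle (deg) of the finger's radial axis, off = ccw sideways offset"""
    a=np.radians(th+YAW); c,s=np.cos(a),np.sin(a); p=AX[ax]+[r*c-off*s,r*s+off*c]
    return [*p,z],R.from_euler("z",th+YAW-90,degrees=True)*R.from_quat([0,1,0,0])
def click(ax,tp,push=68,z=129):
    p,q=pose(ax,tp+30,0,200); robot.move_pose(p,q.as_quat())
    if robot.servo_line(pose(ax,tp+30,0,z)[0],rate=80,guard=5): 
        print("touch going down",robot.current_tool_pos()); robot.servo_line(p); return False
    f0=np.array(robot.current_force()); log=[]
    def step(th,off,g=None,rate=50):
        p,q=pose(ax,th,off,z); hit=robot.servo_line(p,rate=rate,frame=q.as_quat(),guard=g)
        log.append((round(th-tp),*(np.array(robot.current_force())-f0).round(1)[:2])); return hit
    ok=True
    for k in [15,8,0]: step(tp+k,16*(1-k/30),rate=40)
    for k in np.linspace(0,push,9)[1:]:
        if step(tp-k,16,12): ok=False; print("guard",k); break
    if ok: step(tp-push+15,10); step(tp-30,0)
    p=robot.current_tool_pos(); robot.servo_line([p[0],p[1],200],rate=100)
    print(ax,ok,log,robot.current_time_s()); return ok
E
python3 - <<'E'
from h import *
click("R",240)
robot.move_pose([500,-60,400],[0,1,0,0]); robot.sleep(.3)
d=wrist(); cv2.imwrite("pics/w1.png",cv2.resize(d["color"][60:290,150:470],None,fx=2,fy=2)); print(robot.current_time_s())
E
```

```text
R True [(15, np.float64(-0.4), np.float64(0.2)), (8, np.float64(0.3), np.float64(0.9)), (0, np.float64(1.0), np.float64(-0.6)), (-8, np.float64(1.3), np.float64(-0.4)), (-17, np.float64(0.7), np.float64(-0.9)), (-26, np.float64(0.0), np.float64(-1.0)), (-34, np.float64(1.2), np.float64(0.0)), (-42, np.float64(0.5), np.float64(0.5)), (-51, np.float64(-0.7), np.float64(0.4)), (-60, np.float64(0.6), np.float64(-0.5)), (-68, np.float64(-0.2), np.float64(-1.0)), (-53, np.float64(-2.1), np.float64(-1.3)), (-30, np.float64(-1.3), np.float64(1.2))] 12.3167
14.3917
```

View pics/w1.png

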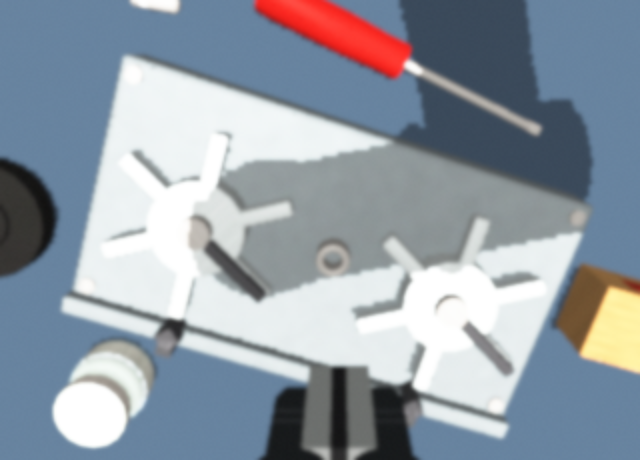

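The right wheel advanced exactly one click: its rib tip is at (262,295), axle (200,232), and the base has not moved. Each wheel now needs one more click.

Run:
```python
from h import *
if click("R",240): click("L",180)
robot.move_pose([500,-60,400],[0,1,0,0]); robot.sleep(.5)
d=wrist(); cv2.imwrite("pics/w2.png",cv2.resize(d["color"][60:290,150:470],None,fx=2,fy=2)); print(robot.current_time_s())
```

```text
R True [(15, np.float64(1.1), np.float64(0.9)), (8, np.float64(-0.2), np.float64(0.6)), (0, np.float64(1.8), np.float64(0.1)), (-8, np.float64(3.3), np.float64(-0.4)), (-17, np.float64(1.8), np.float64(-0.5)), (-26, np.float64(2.1), np.float64(0.3)), (-34, np.float64(1.4), np.float64(-0.9)), (-42, np.float64(0.8), np.float64(0.4)), (-51, np.float64(0.2), np.float64(0.4)), (-60, np.float64(0.2), np.float64(-0.9)), (-68, np.float64(0.8), np.float64(-1.2)), (-53, np.float64(0.1), np.float64(-1.2)), (-30, np.float64(0.5), np.float64(-0.3))] 23.45
L True [(15, np.float64(0.4), np.float64(-0.5)), (8, np.float64(0.3), np.float64(0.7)), (0, np.float64(-0.6), np.float64(-1.9)), (-8, np.float64(0.5), np.float64(-1.5)), (-17, np.float64(-0.6), np.float64(-1.5)), (-26, np.float64(-1.5), np.float64(-3.2)), (-34, np.float64(-2.5), np.float64(-2.4)), (-42, np.float64(-0.2), np.float64(-0.4)), (-51, np.float64(0.0), np.float64(0.6)), (-60, np.float64(0.9), np.float64(0.1)), (-68, np.float64(-1.2), np.float64(-0.9)), (-53, np.float64(0.6), np.float64(-1.4)), (-30, np.float64(0.5), np.float64(-0.6))] 30.5833
32.0583
```

View pics/w2.png

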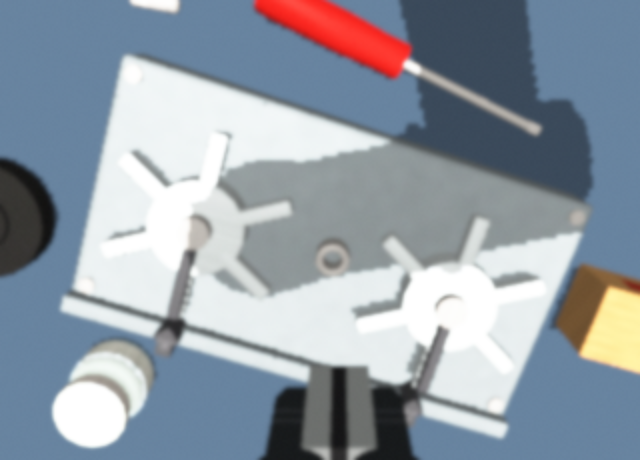

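Both ribs now rest at their pointers, at (170,330) for the right wheel and (412,395) for the left. Nothing else in the picture has shifted.

```bash
python3 -c "
from station import robot
robot.sleep(.5); print(robot.sign_off())"
```

```text
the job is handed in; nothing more can be done
None
```

Both thumbwheels rest with their ribs at the pointers (right wheel two clicks, left wheel one), nothing in the last wrist view had moved, and the job is handed in at about 33 s; no verdict came back.

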